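# Put the spice jars back in their rack

### The arm

A 6-joint arm with a two-finger parallel gripper is mounted at the origin on a cart in front of the work surface, level with it; the furniture and walls round the work are solid. World frame = base frame: x ahead of the robot, y to its left, z up, the work surface at z = 0. Lengths are in mm, angles in rad, forces in N, time in s.
With the tool pointing down it reaches from about 350 to 775 mm from the base axis. Payload 7.3 kg.
Tool frame: the origin (TCP) lies on the centre line of the jaws, within the pads' length; the fingertips stand 11 mm ahead of it and the grasp point (between the pads) lies 8 mm behind it; z points along the fingers, y is the line along which they close (so a half turn about z gives the same grasp; the last joint's range is limited). The gripper opens to 92 mm and grips with 3 to 60 N. Pads are 19 mm wide; open, the fingers measure 130 mm over their backs; the gripper's body (75 mm by 190 mm) begins 47 mm behind the grasp point.
Start: joints at [-0.146, 0.342, 1.524, -0, 1.275, -0.146], TCP at [525.018, 0.02, 237.741] pointing down, gripper open.
Joint ranges: [-2.53, 2.53], [-0.77, 2.02], [0.04, 2.7], [-1, 4.14], [0.28, 2.66], [-3.11, 3.11]. Speed limits (rad/s): [2.57, 2.57, 3.14, 3.14, 3.14, 3.14].

### API

Orientations are given as [roll, pitch, yaw] about the fixed x, y, z axes, in that order (R = Rz(yaw) Ry(pitch) Rx(roll)).
In Python, from plant import bot gives the robot as it stands.
- The arm moves only by the tool step_arm, never from a script. Its argument "deltas" is a list of rows, each a list of 5 numbers: the opening, from 0 (shut) to 1 (fully open), then the shift along the tool's x, y, z each as a share of 0.5 m, from -1 to 1, then the turn about the tool's z as a share of pi/2 rad, from -1 to 1. In form: [[claw, x, y, z, turn], ...]. A call has 1 to 8 rows; each row shifts and turns the commanded pose from where the row before left it, along the tool's axes as they then stand; what a row does not reach is not made up. A row lasts 1/10 s, in which the tool goes at most 50 mm and 8.59 degrees, less where a joint would pass 70% of its speed; a pose out of reach is approached as far as the arm can. A call with a number of a shift or a turn outside -1 to 1 is refused whole. A call with a gripper value outside its range is refused whole. The fingers move at their own pace and stop on an object; the grip force is fixed at half the most. Time passes only in rows, so rows that do not move let the fingers close. It gives the time, the measured TCP pose, the force, the opening and the grip force at its end, in the units of the state.
- bot.get_obs(): the state, without advancing time (a new reading comes with each control period).
- bot.capture(name): name is "scene" or "side" or "wrist"; returns (picture, depth): 420x560x3 uint8, red, green, blue; 420x560 float32, mm along the optical axis (not along the pixel's ray), 0 where there is no reading.
- bot.camera_params(name): a dict with "fov_y" (degrees; the focal length in pixels is half the picture's height over the tangent of half this angle, whatever the lens; pixels are square), "cx", "cy" (the principal point, pixels), "rvec" (rotation vector, rad) and "tvec" (3), from world to camera coordinates, as OpenCV has them. Camera axes: x right, y down, z forward; pixel columns grow to the right and rows downward; lengths in mm; the calibration is good to about 2 mm. A picture is of the moment at which its call begins: read the wrist's pose just before it. camera_params takes no time and is no camera call; for the wrist camera it gives the pose at the moment of the call.
- bot.close_job(): hands the job in; it is judged then, once.
The state is a dict: "time": time; "joint_positions": joint angles; "dq": joint speeds; "tau": joint torques, N m; "tool_pos": TCP position; "tcp_rot": TCP orientation; "contact_force": force on the tool from outside, world axes, zero at the start; "moment": the same for the moment, N m; "grip_width": finger opening in mm; "finger_force": force on a finger pad.
Only numpy, scipy, OpenCV 4.12 (cv2) and the standard library are available. Lean on these libraries where they do the work, as an engineer would, in place of code of your own. Each camera call takes 0.05 s, during which the arm holds its last target. There are 200 camera calls.

### The job

Clear the three spice jars off the hob: stand each one upright in the cup of the wooden spice rack that has the same colour as its lid (red, white, black). The kitchen timer has been left in one of those cups; put it upright on the round cork mat, wholly on the mat. Do not tip the jars over, and leave the honey jar and the lemon where they are.

Things in the scene. Friction and masses are not known exactly. Their poses are not given: they have to be found in the camera images.
- jar_red_mid (a point): Spice jar with a RED lid: clear glass, 42 mm across the glass, 45 mm across the lid, 106 mm tall (lid from 85 mm up), standing on the black hob (glass top at z = 0). Point: on its axis, half-way up, 53 mm above its foot; z axis up along the jar. Round, so its yaw does not matter. 0.11 kg, rigid.
- jar_white_mid (a point): Spice jar with a WHITE lid: clear glass, 44 mm across the glass, 45 mm across the lid, 97 mm tall (lid from 76 mm up), standing on the black hob (glass top at z = 0). Point: on its axis, half-way up, 48.5 mm above its foot; z axis up along the jar. Round, so its yaw does not matter. 0.11 kg, rigid.
- jar_black_mid (a point): Spice jar with a BLACK lid: clear glass, 41 mm across the glass and the lid, 105 mm tall (lid from 84 mm up), standing on the black hob (glass top at z = 0). Point: on its axis, half-way up, 52.5 mm above its foot; z axis up along the jar. Round, so its yaw does not matter. 0.11 kg, rigid.
- timer_mid (a point): Wind-up kitchen timer with a red dome and a white foot, round, 58 mm across, 52 mm tall, 0.09 kg; at the start it stands upright in the middle cup of the spice rack, whatever colour that cup has. Point: on its axis, 30 mm above its foot (at the start 23 mm above the cup's rim); it can be gripped there, or up to 5 mm higher, with the finger tips clear of the rim. The straight white foot reaches up to 26 mm, the dome above it narrows only towards its top. z axis up.
- holder_red_seat (a point): RED plastic cup of the fixed spice rack left of the hob: square flange 78 mm, round raised rim 64 mm inside, 74 mm outside, rim top 7 mm above the floor. Point: centre of the cup floor, where a jar's foot stands, 5.5 mm above z = 0; x along the row of cups (spacing 80 mm, colours in any order), y across it (close the fingers along y to clear the neighbours), z up.
- holder_white_seat (a point): WHITE plastic cup of the fixed spice rack left of the hob: square flange 78 mm, round raised rim 64 mm inside, 74 mm outside, rim top 7 mm above the floor. Point: centre of the cup floor, where a jar's foot stands, 5.5 mm above z = 0; x along the row of cups (spacing 80 mm, colours in any order), y across it (close the fingers along y to clear the neighbours), z up.
- holder_black_seat (a point): BLACK plastic cup of the fixed spice rack left of the hob: square flange 78 mm, round raised rim 64 mm inside, 74 mm outside, rim top 7 mm above the floor. Point: centre of the cup floor, where a jar's foot stands, 5.5 mm above z = 0; x along the row of cups (spacing 80 mm, colours in any order), y across it (close the fingers along y to clear the neighbours), z up.
- mat_top (a point): Round cork mat, 120 mm across, 5 mm thick, fixed on the worktop to the right of the hob. Point: centre of its top face, level with z = 0 (within 1 mm); z axis up. Note: wall cabinets hang at about x > 0.58 where y > 0.15 or y < -0.40, from 0.48 m up: carry the arm round in front of them.
- honey_mid (a point): Honey jar with a grey metal lid, 71 mm across, 110 mm tall, loose on the hob among the spice jars, not to be moved. Point: on its axis, half-way up (55 mm).
- lemon_mid (a point): Yellow lemon, 71 x 53 x 51 mm, lying loose on the hob, not to be moved. Point: its centre, 25 mm above its underside.

How it is judged:
By the outcome, as a careful person would: the job done as asked, in the order asked, and still so for the second after the job is handed in, with the robot touching nothing.
It also fails if it takes over 115 s, if anything falls off the work surface, if the arm or the gripper's body presses on something with over 40 N, if the wrist force passes 120 N, or if a joint passes its speed limit or range.

## Working session

There is one attempt and no reset: what is moved stays moved. The work goes in short steps, Python scripts to look and compute and a tool call to move; the robot and the scene stay as the last step left them, time stands still between calls to the robot, and variables do not carry over. Pictures are saved under pics/ and viewed, at most 14 in all, crops included, and the job is handed in when it is done.

Besides the shell and the picture viewer there is one more tool, called after "Request:" as name(argument=value, ...) on one line, values as JSON. step_arm: Moves the arm, as the interface text tells. Shift numbers are shares of 0.5 m and turn numbers shares of pi/2 rad, none past 1 either way. Its arguments: {"type":"object","properties":{"deltas":{"type":"array","items":{"type":"array","items":{"type":"number","minimum":-1,"maximum":1}}}},"required":["deltas"]}

```bash
ls; mkdir -p pics; cat > h.py <<'E'
import numpy as np, cv2
from plant import bot
def snap(n,f):
    p=bot.camera_params(n); im,d=bot.capture(n)
    cv2.imwrite(f'pics/{f}.png',im[:,:,::-1]); np.savez(f'pics/{f}.npz',im=im,d=d,**{k:np.array(v) for k,v in p.items()})
def load(f): return np.load(f'pics/{f}.npz')
def cam(z):
    R=cv2.Rodrigues(z['rvec'].astype(float))[0]; t=z['tvec'].reshape(3); f=210/np.tan(np.radians(float(z['fov_y']))/2)
    return R,t,f
def atz(f,u,v,zz):
    z=load(f);R,t,fl=cam(z); r=R.T@np.array([(u-z['cx'])/fl,(v-z['cy'])/fl,1]); c=-R.T@t
    return c+r*(zz-c[2])/r[2]
def cloud(f):
    z=load(f);R,t,fl=cam(z);d=z['d'];v,u=np.indices(d.shape)
    p=np.stack([(u-z['cx'])/fl*d,(v-z['cy'])/fl*d,d],-1); return (p-t)@R, d>0, z['im']
E
python3 - <<'E'
from h import *
for n in ['scene','side','wrist']: snap(n,n+'0'); z=load(n+'0'); R,t,f=cam(z); print(n,-R.T@t,R[2],f)
o=bot.get_obs();print({k:np.round(v,3) for k,v in o.items()})
E
```

```text
pics
scene [  -1.5341247   771.56769528 1041.53018431] [ 0.38686131 -0.57800398 -0.7185052 ] 467.6071854037208
side [  510.64876795 -1075.92834392  1067.77524344] [ 0.02299557  0.72065124 -0.69291629] 409.8889344059409
wrist [525.46247826  84.77099452 384.21225645] [-3.02042279e-04 -3.09805455e-01 -9.50799921e-01] 315.6310311401077
{'time': np.float64(0.15), 'joint_positions': array([-0.146,  0.343,  1.525, -0.   ,  1.275, -0.146]), 'dq': array([ 0.   , -0.002, -0.002,  0.002,  0.   , -0.   ]), 'tau': array([ 1.0000e-03, -4.3147e+01, -2.4435e+01,  7.2000e-02,  5.4000e-02,
       -0.0000e+00]), 'tool_pos': array([5.24704e+02, 8.10000e-02, 2.37197e+02]), 'tcp_rot': array([-3.14 , -0.   ,  1.571]), 'contact_force': array([ 0.338,  0.021, -0.32 ]), 'moment': array([0.004, 0.048, 0.026]), 'finger_force': np.float64(0.0), 'grip_width': np.float64(91.761)}
```

View pics/scene0.png

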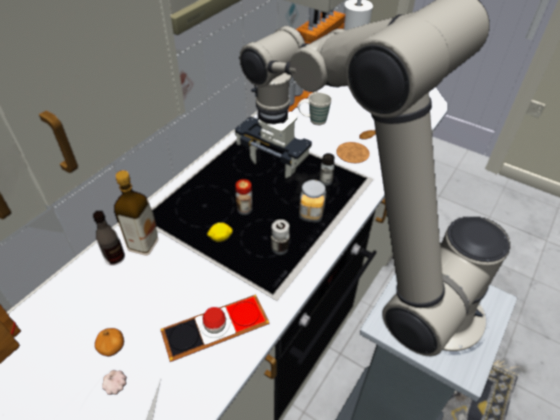

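View pics/side0.png

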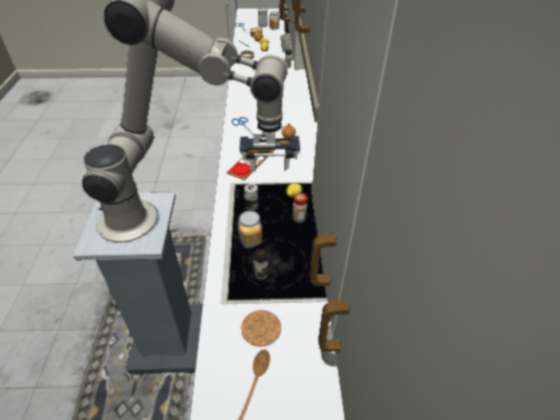

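View pics/wrist0.png

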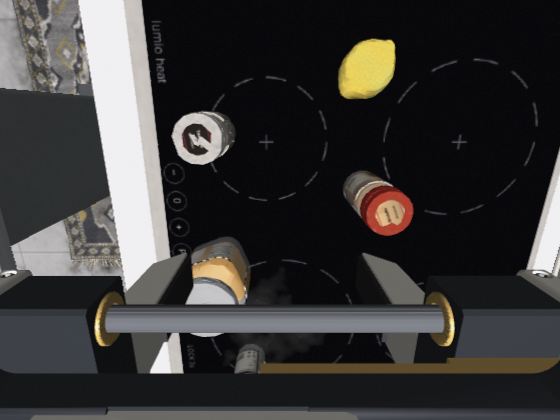

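```bash
python3 - <<'E'
from h import *
for f in ['scene0','side0','wrist0']:
    P,m,im=cloud(f); print(f,m.mean())
a=cv2.imread('pics/scene0.png')
A=cv2.resize(a[280:370,150:285],None,fx=4,fy=4,interpolation=3)
B=cv2.resize(a[130:260,225:375],None,fx=4,fy=4,interpolation=3)[:,:]
cv2.imwrite('pics/rack.png',A); cv2.imwrite('pics/jars.png',B)
print('wrist white',atz('wrist0',199,139,97),'red',atz('wrist0',387,210,106),'lemon',atz('wrist0',368,70,25))
P,m,im=cloud('scene0'); 
hsv=cv2.cvtColor(im,cv2.COLOR_RGB2HSV)
for nm,(u0,u1,v0,v1) in dict(red=(228,260,175,215),white=(265,295,215,255),black=(315,340,150,190),honey=(295,330,178,225),timer=(198,232,300,338)).items():
    Q=P[v0:v1,u0:u1].reshape(-1,3); zt=np.percentile(Q[:,2],99); S=Q[Q[:,2]>zt-8]; print(nm,zt,S.mean(0),S.min(0),S.max(0))
M=np.zeros(m.shape,bool);M[138:168,330:375]=1;M&=(hsv[...,1]>90)
print('mat',P[M].mean(0),P[M].min(0),P[M].max(0))
E
```

```text
scene0 0.996016156462585
side0 0.954328231292517
wrist0 0.9961607142857143
wrist white [458.57837873  61.5532718   97.        ] red [629.48284801  -1.53802278 106.        ] lemon [622.98655057 125.97532775  25.        ]
red 109.3090426242528 [602.87491848  29.74004681 145.83973547] [ -1.5341247  -26.85493359 101.68844364] [ 651.63199709  771.56769528 1041.53018431]
white 100.49262908062617 [454.72459864  63.51249319  97.35535286] [432.89703367  40.12405544  92.63995359] [478.86002371  85.84827694 102.84590857]
black 111.5166298809537 [ 453.33692699 -159.11773046  127.67152455] [  -1.5341247  -276.54355477  103.53881946] [ 508.17451416  771.56769528 1041.53018431]
honey 112.44950920708976 [444.47170275 -90.64305877 124.8366623 ] [  -1.5341247  -139.09804966  104.65098377] [ 484.90026053  771.56769528 1041.53018431]
timer 60.20237967586559 [444.56957125 363.80279036  67.80235923] [ -1.5341247  336.12724142  52.21347101] [ 471.63628654  771.56769528 1041.53018431]
mat [ 484.3485696 -436.636272     5.0227024] [  -1.5341247  -534.73001589   -7.75826214] [ 542.72994889  771.56769528 1041.53018431]
```

View pics/rack.png

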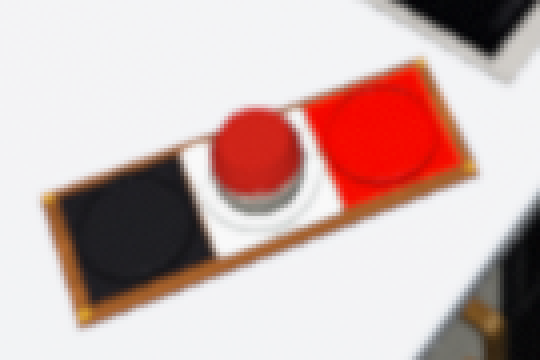

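View pics/jars.png

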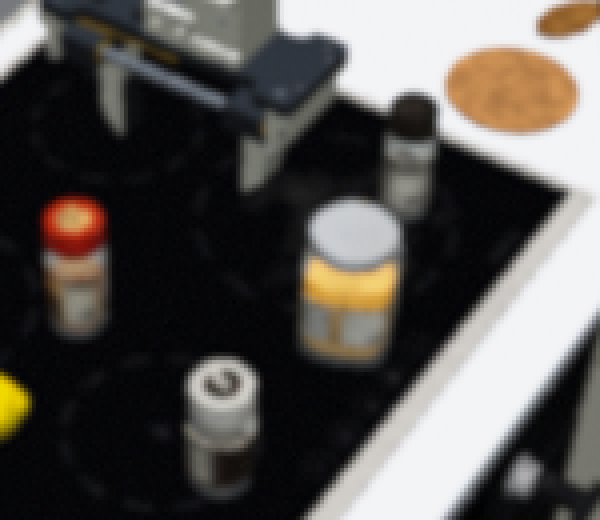

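```bash
python3 - <<'E'
from h import *
g=lambda x,y,z,o=(150,280):atz('scene0',o[0]+x/4-.5+.125,o[1]+y/4-.5+.125,z)[:2].round(1)
C=[g(*c,8) for c in [(45,200),(80,322),(475,170),(420,62)]];print('corners',C,np.mean(C,0))
print('red',g(378,135,12.5),'black',g(143,228,12.5))
for c in [(60,187),(186,150),(302,103),(420,66),(92,303),(215,258),(342,213),(462,165)]: print(c,g(*c,8))
o=(225,130)
print('timer top?',g(255,128,57))
print('black lid',g(413,108,105,o),'red lid',g(75,216,106,o),'white',g(222,380,97,o),'honey',g(354,232,110,o),'mat',g(512,90,0,o))
print('side mat',atz('side0',261,328,0), 'whitelid',atz('side0',251,188,97),'honey',atz('side0',249,219,110),'redlid',atz('side0',300,200,106),'blacklid',atz('side0',262,256,105))
E
```

```text
corners [array([549.9, 444.9]), array([477.7, 491.1]), array([344.7, 279.1]), array([419.2, 234.5])] [447.875 362.4  ]
red [407.4 295.4] black [485.7 426.7]
(60, 187) [548.5 433.2]
(186, 150) [501.7 369.8]
(302, 103) [463.2 302.1]
(420, 66) [417.4 237. ]
(92, 303) [480.  478.4]
(215, 258) [439.2 415.7]
(342, 213) [394.7 349.1]
(462, 165) [353.4 280.8]
timer top? [453.6 354. ]
black lid [ 490.1 -255.2] red lid [631.8  -6.4] white [458.2  59.5] honey [ 453.2 -104.2] mat [ 486.1 -441.2]
side mat [ 490.28701387 -452.40676518    0.        ] whitelid [458.45867177  58.33015793  97.        ] honey [ 454.58169614 -114.05866575  110.        ] redlid [630.55241763 -21.0398115  106.        ] blacklid [ 496.46477222 -269.70086972  105.        ]
```

Request:
step_arm(deltas=[[1,0.08,-0.027,-0.015,0],[1,0.08,-0.027,-0.015,0],[1,0.08,-0.027,-0.015,0],[1,0.08,-0.027,-0.015,0],[1,0.08,-0.027,-0.015,0],[1,0.08,-0.027,-0.015,0],[1,0.08,-0.027,-0.015,0],[1,0.06,-0.027,-0.015,0]])

```text
time: 0.95
tool_pos: [415.9, 312.1, 297.8]
tcp_rot: [-3.141, -0.0, 1.572]
contact_force: [0.5, -0.2, -0.2]
grip_width: 91.6
finger_force: 0.0
```

Request:
step_arm(deltas=[[1,0,0,0,0.086],[1,0,0,0,0.086],[1,0,0,0,0.086],[1,0,0,0,0.086],[1,0,0,0,0],[1,0,0,0,0],[1,0,0,0,0]])

```text
time: 1.65
tool_pos: [417.0, 310.0, 297.6]
tcp_rot: [-3.142, 0.0, 1.033]
contact_force: [-0.2, 0.1, 0.6]
grip_width: 92.0
finger_force: 0.0
```

```bash
python3 - <<'E'
from h import *
o=bot.get_obs();print(o['time'],o['tool_pos'],o['tcp_rot'],o['joint_positions']); snap('wrist','rackw')
E
```

```text
1.65 [416.97621716 309.98566178 297.61620608] [-3.14150172e+00  1.69077142e-04  1.03303388e+00] [ 4.91699973e-01  2.91917649e-01  1.42964645e+00 -9.29939927e-06
  1.42022031e+00  1.02946382e+00]
```

View pics/rackw.png

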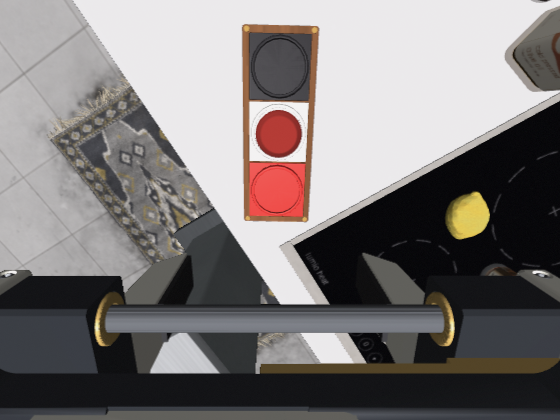

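```bash
python3 - <<'E'
from h import *
g=lambda u,v,z:atz('rackw',u,v,z)[:2].round(1)
b,r,t=g(280,67,12.5),g(277,188.5,12.5),g(278.5,133.5,50)
print(b,r,t,np.linalg.norm(b-r),np.degrees(np.arctan2(*(b-r)[::-1])),(b+r)/2)
for c in [(247,28),(318,30),(307,220),(247,219)]: print(g(*c,8))
print('cloth',g(249.5,102,6),g(312,102,6),g(249,162,6),g(309,162,6))
im=load('rackw')['im'];hsv=cv2.cvtColor(im,cv2.COLOR_RGB2HSV)
m=((hsv[...,1]>120)&((hsv[...,0]<8)|(hsv[...,0]>172))&(hsv[...,2]>80)).astype(np.uint8)
m[:100]=0;m[161:]=0;m[:,:251]=0;m[:,307:]=0
v,u=np.nonzero(m);print('dome px',u.min(),u.max(),v.min(),v.max(), g((u.min()+u.max())/2,(v.min()+v.max())/2,35))
E
```

```text
[494.5 424.4] [412.1 292.5] [452.7 358.2] 155.5228922056171 58.006332122896865 [453.3  358.45]
[482.3 482.9]
[555.7 436.7]
[425.2 228.4]
[350.6 274.7]
cloth [439.5 409.4] [509.8 367.5] [397.1 343.4] [468.6 300.8]
dome px 256 300 110 156 [452.1 358.1]
```

Request:
step_arm(deltas=[[1,0.06,0.006,0.07,0],[1,0.06,0.006,0.09,0],[1,0,0,0.09,0],[1,0,0,0.09,0],[1,0,0,0.06,0],[1,0,0,0.03,0],[1,0,0,0,0],[1,0,0,0,0]])

```text
time: 2.5
tool_pos: [452.0, 356.7, 86.7]
tcp_rot: [3.141, -0.0, 1.031]
contact_force: [-0.2, -0.9, 0.0]
grip_width: 91.8
finger_force: 0.0
```

```bash
python3 - <<'E'
from h import *
snap('wrist','t1'); snap('scene','t1s')
a=cv2.imread('pics/t1.png');b=cv2.imread('pics/t1s.png')
cv2.imwrite('pics/t1c.png',np.hstack([cv2.resize(a,(400,300)),cv2.resize(b[250:370,150:310],(400,300))]))
E
```

```text
(no output)
```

View pics/t1c.png

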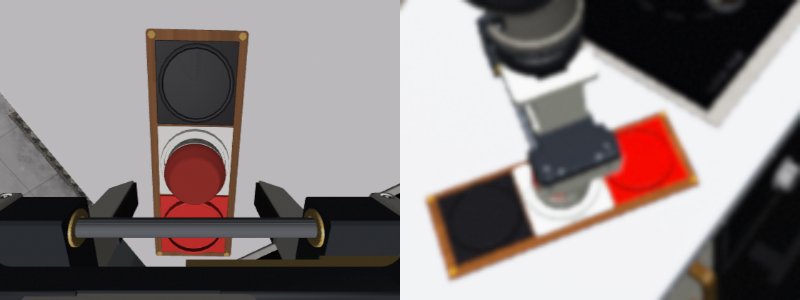

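Request:
step_arm(deltas=[[1,0,0,0.05,0],[1,0,0,0.04,0],[1,0,0,0.021,0],[1,0,0,0,0],[0,0,0,0,0],[0,0,0,0,0],[0,0,0,0,0],[0,0,0,0,0]])

```text
time: 3.4
tool_pos: [452.0, 356.7, 31.4]
tcp_rot: [3.141, -0.001, 1.03]
contact_force: [0.4, -0.6, -0.1]
grip_width: 64.7
finger_force: 0.0
```

```bash
python3 - <<'E'
from h import *
g=lambda u,v,z:atz('t1',u,v,z)[:2].round(1)
b=g(196*1.4,84*1.4,12.5);print(b,g(194*1.4,174*1.4,45),[g(x*1.4,y*1.4,8) for x,y in [(151,35),(242,35)]])
E
```

```text
[494.4 426. ] [453.  360.4] [array([481.3, 482.9]), array([551.5, 440.9])]
```

Request:
step_arm(deltas=[[0,0,0,0,0],[0,0,0,0,0],[0,0,0,0,0],[0,0,0,-0.02,0],[0,0,0,-0.05,0],[0,0,0,-0.08,0],[0,0,0,-0.08,0],[0,0,0,-0.08,0]])

```text
time: 4.2
tool_pos: [451.3, 356.3, 187.5]
tcp_rot: [-3.142, 0.0, 1.03]
contact_force: [0.7, 1.2, -1.4]
grip_width: 57.1
finger_force: 30.0
```

Request:
step_arm(deltas=[[0,-0.02,0.013,-0.02,0],[0,-0.02,0.013,-0.02,0],[0,-0.07,0.0466,0,0],[0,-0.07,0.0466,0,0],[0,-0.07,0.0466,0,0],[0,-0.07,0.0466,0,0],[0,-0.07,0.0466,0,0],[0,-0.07,0.0466,0,0]])

```text
time: 5.0
tool_pos: [462.9, 78.4, 204.4]
tcp_rot: [-3.139, 0.002, 1.03]
contact_force: [0.9, -0.2, -0.3]
grip_width: 57.0
finger_force: 30.0
```

Request:
step_arm(deltas=[[0,-0.07,0.0466,0,0],[0,-0.07,0.0466,0,0],[0,-0.07,0.0466,0,0],[0,-0.07,0.0466,0,0],[0,-0.07,0.0466,0,0],[0,-0.07,0.0466,0,0],[0,-0.07,0.0466,0,0],[0,-0.07,0.0466,0,0]])

```text
time: 5.8
tool_pos: [478.4, -257.0, 204.2]
tcp_rot: [-3.138, -0.0, 1.03]
contact_force: [1.2, 1.1, -1.7]
grip_width: 57.2
finger_force: 30.0
```

Request:
step_arm(deltas=[[0,-0.07,0.0466,0,0],[0,-0.07,0.0466,0,0],[0,-0.07,0.0466,0,0],[0,-0.07,0.0466,0,0],[0,-0.02,0.013,0,0],[0,-0.02,0.013,0,0],[0,0,0,0,0],[0,0,0,0,0]])

```text
time: 6.6
tool_pos: [488.8, -446.0, 205.3]
tcp_rot: [-3.14, -0.001, 1.031]
contact_force: [-0.8, 0.1, -0.4]
grip_width: 57.4
finger_force: 30.0
```

```bash
python3 - <<'E'
from h import *
o=bot.get_obs();print(o['tool_pos'],o['joint_positions'].round(2))
snap('wrist','m1')
for f,(u0,u1,v0,v1) in dict(scene0=(330,375,138,170),side0=(235,290,305,352)).items():
    z=load(f);hsv=cv2.cvtColor(z['im'],cv2.COLOR_RGB2HSV);m=np.zeros(hsv.shape[:2],np.uint8)
    m[v0:v1,u0:u1]=(hsv[v0:v1,u0:u1,1]>80)&(hsv[v0:v1,u0:u1,2]>90)
    n,l,s,c=cv2.connectedComponentsWithStats(m);i=1+s[1:,4].argmax();print(f,s[i],c[i],atz(f,*c[i],0))
E
```

```text
[ 488.79294685 -446.0262504   205.29525808] [-0.86  0.62  1.15  0.    1.37 -0.32]
scene0 [337 142  32  21 523] [352.51816444 152.09942639] [ 486.42946523 -441.08148922    0.        ]
side0 [ 242  311   39   35 1080] [260.66666667 327.78981481] [ 489.32351332 -451.70019106    0.        ]
```

View pics/m1.png

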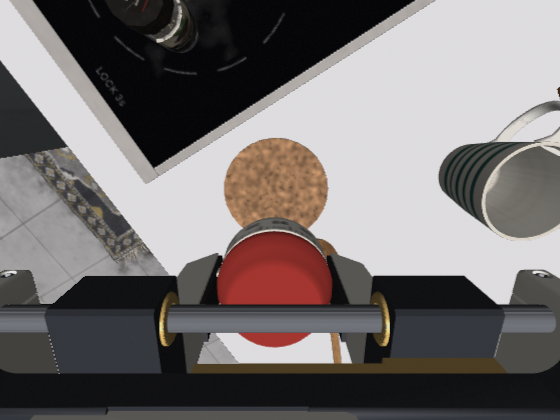

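```bash
python3 - <<'E'
from h import *
g=lambda u,v:atz('m1',u,v,0)[:2].round(1)
t,l,r=g(276,138),g(224,187),g(328,188);print(t,l,r,(l+r)/2,np.linalg.norm(l-r))
print('c from top',t-60*np.array([.515,.857]))
E
```

```text
[ 520.6 -397.6] [ 441.7 -413.9] [ 543.1 -475.9] [ 492.4 -444.9] 118.85268192178083
c from top [ 489.7  -449.02]
```

Request:
step_arm(deltas=[[0,0,0,0.05,0],[0,0,0,0.08,0],[0,0,0,0.08,0],[0,0,0,0.07,0],[0,0,0,0.04,0],[0,0,0,0.02,0],[0,0,0,0.01,0],[0,0,0,0,0]])

```text
time: 7.45
tool_pos: [489.4, -446.9, 31.3]
tcp_rot: [3.141, 0.0, 1.031]
contact_force: [-0.2, -0.7, -1.4]
grip_width: 57.4
finger_force: 30.0
```

Request:
step_arm(deltas=[[0,0,0,0.004,0],[0,0,0,0.002,0],[0,0,0,0,0]])

```text
time: 7.75
tool_pos: [489.1, -447.4, 28.4]
tcp_rot: [3.14, 0.0, 1.03]
contact_force: [-0.2, -0.1, -0.4]
grip_width: 57.3
finger_force: 30.0
```

Request:
step_arm(deltas=[[0,0,0,0.003,0],[0,0,0,0,0],[0,0,0,0.001,0],[0,0,0,0,0]])

```text
time: 8.15
tool_pos: [488.9, -447.1, 25.6]
tcp_rot: [-3.142, -0.0, 1.03]
contact_force: [0.6, -0.5, -1.4]
grip_width: 57.5
finger_force: 30.0
```

Request:
step_arm(deltas=[[1,0,0,0,0],[1,0,0,0,0],[1,0,0,0,0],[1,0,0,0,0],[1,0,0,0,0],[1,0,0,0,0],[1,0,0,0,0]])

```text
time: 8.85
tool_pos: [488.9, -447.2, 25.7]
tcp_rot: [3.141, -0.0, 1.03]
contact_force: [-0.3, 0.6, -1.2]
grip_width: 91.8
finger_force: 0.0
```

Request:
step_arm(deltas=[[1,0,0,-0.02,0],[1,0,0,-0.05,0],[1,0,0,-0.08,0],[1,0,0,-0.08,0],[1,0,0,-0.08,0],[1,0,0,-0.08,0],[1,0,0,-0.05,0],[1,0,0,0,0]])

```text
time: 9.65
tool_pos: [490.0, -448.3, 251.8]
tcp_rot: [3.132, 0.003, 1.03]
contact_force: [-0.4, 0.5, -0.6]
grip_width: 91.9
finger_force: 0.0
```

```bash
python3 - <<'E'
from h import *
o=bot.get_obs();print(o['tool_pos'],o['tcp_rot'])
snap('wrist','m2');snap('side','m2s');snap('scene','m2c')
a=cv2.imread('pics/m2.png');b=cv2.imread('pics/m2s.png');c=cv2.imread('pics/m2c.png')
cv2.imwrite('pics/m2v.png',np.vstack([np.hstack([cv2.resize(a,(400,300)),cv2.resize(b[220:370,190:390],(400,300))]),np.hstack([cv2.resize(c[125:245,220:380],(400,300))]*2)]))
E
```

```text
[ 490.02610145 -448.33973941  251.75103653] [3.13226608e+00 2.93440596e-03 1.03047189e+00]
```

View pics/m2v.png

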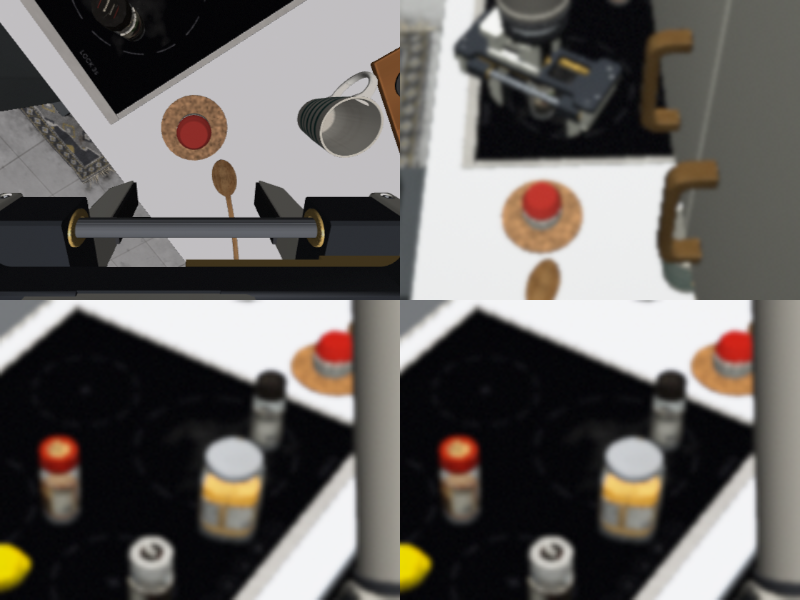

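Request:
step_arm(deltas=[[1,0.03,-0.03,0,0],[1,0.05,-0.05,0,0],[1,0.07,-0.06,0,0],[1,0.05,-0.05,0,0],[1,0,0,0,0],[1,0,0,0,0]])

```text
time: 10.4
tool_pos: [458.7, -312.0, 245.0]
tcp_rot: [-3.14, -0.0, 1.032]
contact_force: [0.0, -0.5, -0.3]
grip_width: 91.6
finger_force: 0.0
```

```bash
python3 - <<'E'
from h import *
o=bot.get_obs();print(o['tool_pos'],o['tcp_rot'])
snap('wrist','b1')
E
```

```text
[ 458.71470345 -311.97617165  245.0159012 ] [-3.14032130e+00 -2.39187707e-05  1.03154115e+00]
```

View pics/b1.png

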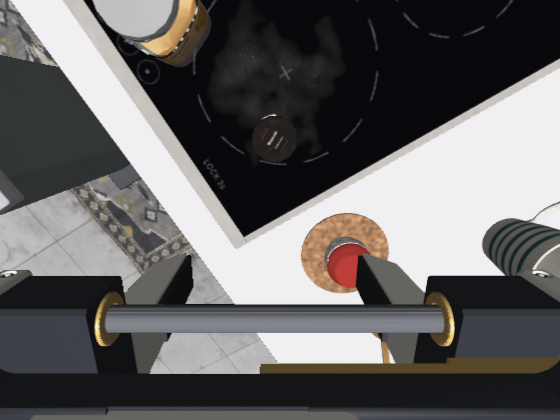

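```bash
cat >> h.py <<'E'
def go(p,zt=None):
    o=bot.get_obs();y=o['tcp_rot'][2];d=np.array(p[:2])-o['tool_pos'][:2]
    print('x',(d@[np.cos(y),np.sin(y)]/500).round(4),'y',(d@[np.sin(y),-np.cos(y)]/500).round(4),'z',None if zt is None else ((o['tool_pos'][2]-zt)/500).round(4))
E
python3 - <<'E'
from h import *
p=atz('b1',276,139,105);print(p);go(p,57)
E
```

```text
[ 492.29381107 -259.93050561  105.        ]
x 0.1252 y 0.0028 z 0.3761
```

Request:
step_arm(deltas=[[1,0.05,0.003,0,0],[1,0.05,0,0.02,0],[1,0.025,0,0.05,0],[1,0,0,0.09,0],[1,0,0,0.09,0],[1,0,0,0.07,0],[1,0,0,0.04,0],[1,0,0,0.016,0]])

```text
time: 11.25
tool_pos: [491.2, -260.0, 54.4]
tcp_rot: [-3.137, -0.0, 1.029]
contact_force: [0.6, 0.1, 0.2]
grip_width: 91.4
finger_force: 0.0
```

Request:
step_arm(deltas=[[1,0,0,0,0],[0,0,0,0,0],[0,0,0,0,0],[0,0,0,0,0],[0,0,0,0,0],[0,0,0,0,0],[0,0,0,0,0],[0,0,0,0,0]])

```text
time: 12.05
tool_pos: [492.2, -259.6, 57.8]
tcp_rot: [-3.141, -0.0, 1.031]
contact_force: [-0.3, 0.8, -0.9]
grip_width: 40.7
finger_force: 22.6
```

Request:
step_arm(deltas=[[0,0,0,0,0],[0,0,0,0,0],[0,0,0,0,0]])

```text
time: 12.35
tool_pos: [492.2, -259.6, 57.8]
tcp_rot: [-3.141, -0.0, 1.03]
contact_force: [-1.4, 0.3, 2.0]
grip_width: 40.4
finger_force: 29.9
```

Request:
step_arm(deltas=[[0,0,0,-0.02,0],[0,0,0,-0.05,0],[0,0,0,-0.08,0],[0,0,0,-0.08,0],[0,0,0,-0.08,0],[0,0,0,-0.03,0],[0,0.018,-0.01,0,0],[0,0.018,-0.01,0,0]])

```text
time: 13.15
tool_pos: [492.6, -238.1, 227.1]
tcp_rot: [-3.141, -0.0, 1.03]
contact_force: [-1.0, -0.4, -2.0]
grip_width: 39.9
finger_force: 29.9
```

Request:
step_arm(deltas=[[0,0.065,-0.039,0,0],[0,0.065,-0.039,0,0],[0,0.065,-0.039,0,0],[0,0.065,-0.039,0,0],[0,0.065,-0.039,0,0],[0,0.065,-0.039,0,0],[0,0.065,-0.039,0,0],[0,0.065,-0.039,0,0]])

```text
time: 13.95
tool_pos: [491.3, 66.4, 225.9]
tcp_rot: [-3.138, 0.002, 1.031]
contact_force: [0.0, -1.0, -0.7]
grip_width: 40.6
finger_force: 29.9
```

Request:
step_arm(deltas=[[0,0.065,-0.039,0,0],[0,0.065,-0.039,0,0],[0,0.065,-0.039,0,0],[0,0.065,-0.039,0,0],[0,0.065,-0.039,0,0],[0,0.065,-0.039,0,0],[0,0.065,-0.039,0,0],[0,0.065,-0.039,0,0]])

```text
time: 14.75
tool_pos: [491.0, 369.1, 225.4]
tcp_rot: [-3.139, 0.004, 1.031]
contact_force: [1.4, -0.4, -2.5]
grip_width: 40.5
finger_force: 29.9
```

Request:
step_arm(deltas=[[0,0.05,-0.03,0,0],[0,0.03,-0.015,0,0],[0,0.015,-0.01,0,0],[0,0,0,0,0],[0,0,0,0,0]])

```text
time: 15.25
tool_pos: [493.3, 421.5, 226.8]
tcp_rot: [-3.141, 0.002, 1.03]
contact_force: [-0.7, 0.3, -1.7]
grip_width: 40.6
finger_force: 29.9
```

```bash
python3 - <<'E'
from h import *
o=bot.get_obs();print(o['tool_pos'],o['grip_width'],o['joint_positions'].round(2)); go([495.4,425.8],64)
snap('wrist','bk')
E
```

```text
[493.30772776 421.5082441  226.81117099] 40.5540556658735 [ 0.59  0.58  1.16 -0.    1.4   1.13]
x 0.0095 y -0.0008 z 0.3256
```

View pics/bk.png

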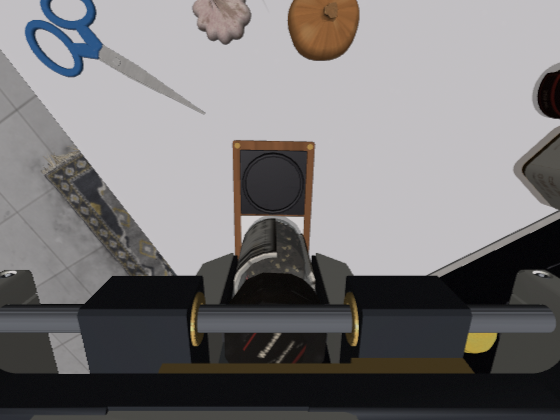

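```bash
python3 - <<'E'
from h import *
print(atz('bk',273,183,12.5),atz('bk',237,145,8),atz('bk',310,147,8))
E
```

```text
[495.47738375 426.54785045  12.5       ] [482.51181959 484.50159496   8.        ] [552.64889743 439.86997443   8.        ]
```

Request:
step_arm(deltas=[[0,0.01,-0.001,0.02,0],[0,0,0,0.06,0],[0,0,0,0.08,0],[0,0,0,0.07,0],[0,0,0,0.05,0],[0,0,0,0.03,0],[0,0,0,0.01,0],[0,0,0,0,0]])

```text
time: 16.1
tool_pos: [496.2, 426.6, 67.7]
tcp_rot: [3.142, -0.0, 1.03]
contact_force: [0.3, 0.2, -1.3]
grip_width: 40.3
finger_force: 29.9
```

Request:
step_arm(deltas=[[0,0,0,0.003,0],[0,0,0,0.002,0],[0,0,0,0,0],[0,0,0,0,0]])

```text
time: 16.5
tool_pos: [496.1, 426.9, 65.8]
tcp_rot: [3.141, -0.001, 1.031]
contact_force: [-0.5, 0.5, -0.0]
grip_width: 40.2
finger_force: 29.9
```

Request:
step_arm(deltas=[[0,0,0,0.003,0],[0,0,0,0.001,0],[0,0,0,0.001,0],[0,0,0,0,0],[0,0,0,0,0]])

```text
time: 17.0
tool_pos: [496.0, 426.9, 63.2]
tcp_rot: [3.141, -0.0, 1.031]
contact_force: [-2.2, -0.7, 4.7]
grip_width: 40.3
finger_force: 29.9
```

Request:
step_arm(deltas=[[1,0,0,0,0],[1,0,0,0,0],[1,0,0,0,0],[1,0,0,0,0],[1,0,0,0,0],[1,0,0,0,0],[1,0,0,0,0]])

```text
time: 17.7
tool_pos: [496.0, 426.7, 62.7]
tcp_rot: [3.142, -0.0, 1.03]
contact_force: [0.3, 1.0, 1.2]
grip_width: 90.1
finger_force: 0.0
```

Request:
step_arm(deltas=[[1,0,0,-0.02,0],[1,0,0,-0.05,0],[1,0,0,-0.08,0],[1,0,0,-0.08,0],[1,0,0,-0.08,0],[1,0,0,-0.03,0],[1,0,0,0,0],[1,0,0,0,0]])

```text
time: 18.5
tool_pos: [495.7, 426.5, 232.4]
tcp_rot: [-3.141, 0.0, 1.03]
contact_force: [-0.5, 0.0, 0.7]
grip_width: 92.0
finger_force: 0.0
```

```bash
python3 - <<'E'
from h import *
o=bot.get_obs();print(o['tool_pos']); go([458.5,60.5],48)
snap('wrist','bk2');snap('scene','bk2s')
a=cv2.imread('pics/bk2.png');b=cv2.imread('pics/bk2s.png')
cv2.imwrite('pics/bk2v.png',np.hstack([cv2.resize(a,(400,300)),cv2.resize(b[160:370,140:420],(400,300))]))
E
```

```text
[495.65656862 426.51454691 232.3836184 ]
x -0.666 y 0.3128 z 0.3688
```

View pics/bk2v.png

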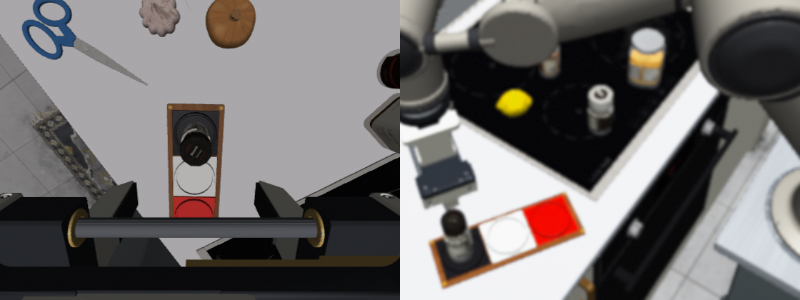

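Black jar stands upright in the black cup (left half, ~(195,150)). Next the white jar.

Request:
step_arm(deltas=[[1,-0.03,0.014,0,0],[1,-0.08,0.038,0,0],[1,-0.08,0.038,0,0],[1,-0.08,0.038,0,0],[1,-0.08,0.038,0,0],[1,-0.08,0.038,0,0],[1,-0.08,0.038,0,0],[1,-0.08,0.038,0,0]])

```text
time: 19.4
tool_pos: [463.1, 100.1, 231.4]
tcp_rot: [-3.14, 0.001, 1.031]
contact_force: [1.1, 0.8, -0.3]
grip_width: 91.7
finger_force: 0.0
```

Request:
step_arm(deltas=[[1,-0.05,0.022,0,0],[1,-0.026,0.011,0,0],[1,0,0,0,0],[1,0,0,0.03,0],[1,0,0,0.06,0],[1,0,0,0.03,0],[1,0,0,0,0],[1,0,0,0,0]])

```text
time: 20.2
tool_pos: [458.9, 61.3, 172.5]
tcp_rot: [-3.141, 0.0, 1.031]
contact_force: [-0.6, -0.7, 0.3]
grip_width: 91.8
finger_force: 0.0
```

```bash
python3 - <<'E'
from h import *
o=bot.get_obs();print(o['tool_pos'],o['tcp_rot']); go([458.5,60.5],48)
snap('wrist','w1')
E
```

```text
[458.86687088  61.33649169 172.54227637] [-3.14068671e+00  3.60262745e-04  1.03123149e+00]
x -0.0018 y 0.0002 z 0.2491
```

View pics/w1.png

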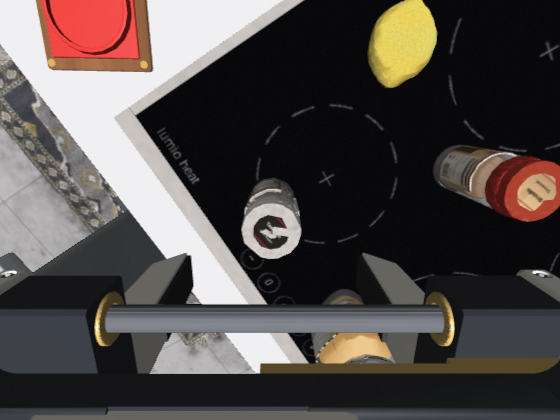

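```bash
python3 - <<'E'
from h import *
print(atz('w1',271,230,97),atz('w1',524,189,106)); go(atz('w1',271,230,97),48)
E
```

```text
[457.37052991  62.40616401  97.        ] [625.49195164   1.29025351 106.        ]
x 0.0001 y -0.0045 z 0.2503
```

Request:
step_arm(deltas=[[1,0,-0.002,0.03,0],[1,0,0,0.07,0],[1,0,0,0.08,0],[1,0,0,0.05,0],[1,0,0,0.02,0],[1,0,0,0,0],[1,0,0,0,0]])

```text
time: 20.95
tool_pos: [459.2, 61.3, 48.9]
tcp_rot: [3.139, -0.001, 1.031]
contact_force: [0.7, -0.0, -0.3]
grip_width: 91.9
finger_force: 0.0
```

Request:
step_arm(deltas=[[0,0,0,0,0],[0,0,0,0,0],[0,0,0,0,0],[0,0,0,0,0],[0,0,0,0,0],[0,0,0,0,0],[0,0,0,0,0],[0,0,0,0,0]])

```text
time: 21.75
tool_pos: [457.8, 61.3, 47.6]
tcp_rot: [-3.141, 0.0, 1.03]
contact_force: [-0.1, 1.1, 1.4]
grip_width: 45.2
finger_force: 30.0
```

```bash
python3 - <<'E'
from h import *
o=bot.get_obs();print(o['tool_pos'],o['grip_width'],o['finger_force']); go([453,358.5],215)
E
```

```text
[457.79653002  61.25041135  47.64370928] 45.230251923603916 29.976160119840642
x 0.5049 y -0.3141 z -0.3347
```

Request:
step_arm(deltas=[[0,0,0,-0.02,0],[0,0,0,-0.05,0],[0,0,0,-0.08,0],[0,0,0,-0.08,0],[0,0,0,-0.07,0],[0,0.02,-0.013,-0.035,0],[0,0.05,-0.031,0,0],[0,0.07,-0.043,0,0]])

```text
time: 22.55
tool_pos: [457.2, 143.4, 216.7]
tcp_rot: [3.139, -0.001, 1.028]
contact_force: [0.3, -0.6, -1.1]
grip_width: 45.3
finger_force: 30.0
```

Request:
step_arm(deltas=[[0,0.07,-0.043,0,0],[0,0.07,-0.043,0,0],[0,0.07,-0.043,0,0],[0,0.07,-0.043,0,0],[0,0.05,-0.034,0,0],[0,0.035,-0.021,0,0],[0,0,0,0,0],[0,0,0,0,0]])

```text
time: 23.35
tool_pos: [453.0, 358.3, 215.2]
tcp_rot: [3.141, 0.001, 1.031]
contact_force: [-0.0, -0.0, -1.8]
grip_width: 45.4
finger_force: 30.0
```

```bash
python3 - <<'E'
from h import *
o=bot.get_obs();print(o['tool_pos'],o['grip_width'],o['finger_force']); go([453.5,358.5],58)
E
```

```text
[452.95470402 358.25551195 215.23556884] 45.38902464721003 29.968410139263142
x 0.001 y 0.0007 z 0.3145
```

Request:
step_arm(deltas=[[0,0,0,0.03,0],[0,0,0,0.06,0],[0,0,0,0.08,0],[0,0,0,0.07,0],[0,0,0,0.045,0],[0,0,0,0.02,0],[0,0,0,0.01,0],[0,0,0,0,0]])

```text
time: 24.15
tool_pos: [453.8, 358.2, 58.3]
tcp_rot: [3.141, -0.001, 1.03]
contact_force: [0.8, 0.1, -1.5]
grip_width: 45.4
finger_force: 30.0
```

Request:
step_arm(deltas=[[0,0,0,0.004,0],[0,0,0,0.002,0],[0,0,0,0.001,0],[0,0,0,0,0],[0,0,0,0,0]])

```text
time: 24.65
tool_pos: [453.3, 358.5, 54.4]
tcp_rot: [3.141, -0.0, 1.031]
contact_force: [-1.1, -0.4, -1.4]
grip_width: 45.2
finger_force: 30.0
```

Request:
step_arm(deltas=[[0,0,0,0.002,0],[0,0,0,0.001,0],[0,0,0,0,0],[0,0,0,0,0]])

```text
time: 25.05
tool_pos: [453.4, 358.6, 53.1]
tcp_rot: [3.141, -0.001, 1.031]
contact_force: [-1.2, 0.1, 4.4]
grip_width: 45.5
finger_force: 30.0
```

Request:
step_arm(deltas=[[1,0,0,0,0],[1,0,0,0,0],[1,0,0,0,0],[1,0,0,0,0],[1,0,0,0,0],[1,0,0,0,0],[1,0,0,0,0]])

```text
time: 25.75
tool_pos: [453.3, 358.4, 52.6]
tcp_rot: [3.142, 0.0, 1.03]
contact_force: [-0.1, -0.1, -0.7]
grip_width: 91.2
finger_force: 0.0
```

Request:
step_arm(deltas=[[1,0,0,-0.02,0],[1,0,0,-0.05,0],[1,0,0,-0.08,0],[1,0,0,-0.08,0],[1,0,0,-0.08,0],[1,0,0,-0.04,0],[1,0,0,0,0],[1,0,0,0,0]])

```text
time: 26.55
tool_pos: [453.1, 358.3, 227.8]
tcp_rot: [3.141, -0.0, 1.03]
contact_force: [-0.6, -0.1, -1.1]
grip_width: 91.7
finger_force: 0.0
```

```bash
python3 - <<'E'
from h import *
o=bot.get_obs();print(o['tool_pos']); go([590,-55],230);go([629,-2],220)
snap('wrist','wk')
E
```

```text
[453.05493869 358.32445752 227.8214549 ]
x -0.568 y 0.6601 z -0.0044
x -0.437 y 0.6725 z 0.0156
```

View pics/wk.png

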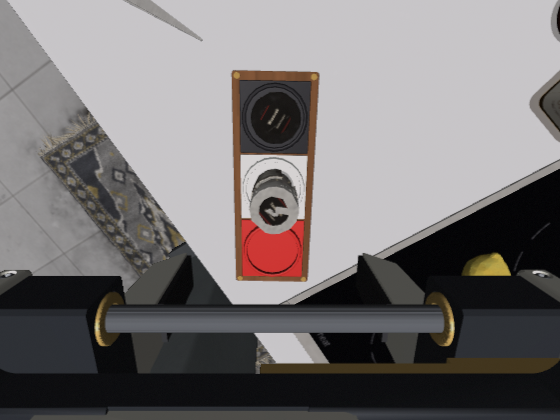

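Request:
step_arm(deltas=[[1,-0.02,0.02,0,0],[1,-0.04,0.05,0,0],[1,-0.06,0.07,0,0],[1,-0.06,0.07,0,0],[1,-0.06,0.07,0,0],[1,-0.06,0.07,0,0],[1,-0.06,0.07,0,0],[1,-0.06,0.07,0,0]])

```text
time: 27.4
tool_pos: [554.9, 49.5, 226.4]
tcp_rot: [-3.14, 0.001, 1.03]
contact_force: [0.9, 0.5, -0.7]
grip_width: 91.9
finger_force: 0.0
```

Request:
step_arm(deltas=[[1,-0.06,0.07,0,0],[1,-0.05,0.06,0,0],[1,-0.02,0.02,0,0],[1,-0.01,0.02,0,0],[1,0,0,0,0],[1,0,0,0,0]])

```text
time: 28.0
tool_pos: [591.8, -50.3, 227.3]
tcp_rot: [-3.14, -0.0, 1.031]
contact_force: [-0.4, 0.7, 0.0]
grip_width: 91.8
finger_force: 0.0
```

```bash
python3 - <<'E'
from h import *
o=bot.get_obs();print(o['tool_pos'],o['joint_positions'].round(2)); snap('wrist','r1')
z=load('r1');hsv=cv2.cvtColor(z['im'],cv2.COLOR_RGB2HSV)
m=((hsv[...,1]>150)&((hsv[...,0]<6)|(hsv[...,0]>174))&(hsv[...,2]>70)).astype(np.uint8);m[270:]=0
n,l,s,c=cv2.connectedComponentsWithStats(m)
for i in range(1,n):
    if s[i,4]>150: print(s[i],c[i])
i=1+s[1:,4].argmax();(x,y),r=cv2.minEnclosingCircle(cv2.findNonZero((l==i).astype(np.uint8)));print(x,y,r)
p=atz('r1',x,y,100);q=atz('r1',x,y,106);print(p,q);go((p+q)/2,56)
E
```

```text
[591.81630192 -50.29224342 227.33783363] [-0.21  0.48  1.34  0.    1.32  0.33]
[ 261  116   53   54 1423] [287.15319747 142.43640197]
287.1705627441406 142.419189453125 27.28774070739746
[632.61815249  -4.65940527 100.        ] [632.691248    -4.06917565 106.        ]
x 0.1202 y 0.0232 z 0.3432
```

Request:
step_arm(deltas=[[1,0.04,0.007,0,0],[1,0.05,0.008,0.01,0],[1,0.03,0.006,0.04,0],[1,0,0,0.08,0],[1,0,0,0.09,0],[1,0,0,0.07,0],[1,0,0,0.04,0],[1,0,0,0.012,0]])

```text
time: 28.85
tool_pos: [630.2, -3.6, 54.1]
tcp_rot: [-3.137, 0.002, 1.032]
contact_force: [-0.7, 0.6, -0.5]
grip_width: 91.8
finger_force: 0.0
```

Request:
step_arm(deltas=[[1,0,0,0,0],[0,0,0,0,0],[0,0,0,0,0],[0,0,0,0,0],[0,0,0,0,0],[0,0,0,0,0],[0,0,0,0,0],[0,0,0,0,0]])

```text
time: 29.65
tool_pos: [632.0, -5.4, 56.7]
tcp_rot: [-3.142, 0.0, 1.03]
contact_force: [-0.8, 0.1, 0.3]
grip_width: 44.0
finger_force: 30.0
```

Request:
step_arm(deltas=[[0,0,0,0,0],[0,0,0,0,0],[0,0,0,0,0]])

```text
time: 29.95
tool_pos: [632.1, -5.4, 56.7]
tcp_rot: [3.142, 0.0, 1.03]
contact_force: [-1.9, -0.2, 1.4]
grip_width: 43.8
finger_force: 30.0
```

```bash
python3 - <<'E'
from h import *
o=bot.get_obs();print(o['tool_pos'],o['grip_width'],o['finger_force']); go([411,290.5],225)
E
```

```text
[632.06736895  -5.38698078  56.71774987] 43.752957697429295 29.98379406647473
x 0.28 y -0.6836 z -0.3366
```

Request:
step_arm(deltas=[[1,0,0,0,0],[1,0,0,0,0],[1,0,0,0,0],[1,0,0,0,0],[1,0,0,0,0],[1,0,0,-0.03,0],[1,0,0,-0.03,0],[1,0,0,0,0]])

```text
time: 30.75
tool_pos: [633.8, -5.6, 89.9]
tcp_rot: [3.137, -0.002, 1.031]
contact_force: [0.1, -0.1, 0.5]
grip_width: 91.7
finger_force: 0.0
```

Request:
step_arm(deltas=[[0,0,0,0,0],[0,0,0,0,0],[0,0,0,0,0],[0,0,0,0,0],[0,0,0,0,0],[0,0,0,0,0],[0,0,0,0,0],[0,0,0,0,0]])

```text
time: 31.55
tool_pos: [632.0, -5.4, 86.6]
tcp_rot: [-3.141, 0.0, 1.03]
contact_force: [-0.9, 0.3, -1.2]
grip_width: 44.2
finger_force: 30.0
```

Request:
step_arm(deltas=[[0,0,0,0,0],[0,0,0,-0.01,0],[0,0,0,-0.03,0],[0,0,0,-0.06,0],[0,0,0,-0.07,0],[0,0,0,-0.07,0],[0,0,0,-0.06,0],[0,0,0,-0.02,0]])

```text
time: 32.35
tool_pos: [633.3, -5.5, 250.9]
tcp_rot: [3.135, -0.003, 1.03]
contact_force: [0.7, 0.2, -1.4]
grip_width: 43.8
finger_force: 30.0
```

```bash
python3 - <<'E'
from h import *
o=bot.get_obs();print(o['tool_pos'],o['grip_width'],o['finger_force']); go([411,290.5],225)
E
```

```text
[633.31058671  -5.4884097  250.92176021] 43.779699609698206 29.999874795793744
x 0.2789 y -0.6858 z 0.0518
```

Request:
step_arm(deltas=[[0,0.005,-0.015,0,0],[0,0.015,-0.035,0,0],[0,0.02,-0.05,0,0],[0,0.025,-0.06,0,0],[0,0.025,-0.06,0,0],[0,0.025,-0.06,0,0],[0,0.025,-0.06,0,0],[0,0.025,-0.06,0,0]])

```text
time: 33.15
tool_pos: [500.6, 169.3, 244.4]
tcp_rot: [-3.138, 0.003, 1.03]
contact_force: [-0.0, 0.4, -0.7]
grip_width: 43.9
finger_force: 30.0
```

Request:
step_arm(deltas=[[0,0.025,-0.06,0,0],[0,0.025,-0.06,0,0],[0,0.025,-0.06,0,0],[0,0.02,-0.05,0,0],[0,0.015,-0.035,0,0],[0,0.005,-0.02,0,0],[0,0,0,0,0],[0,0,0,0,0]])

```text
time: 33.95
tool_pos: [410.3, 290.4, 246.0]
tcp_rot: [-3.141, 0.001, 1.031]
contact_force: [0.5, -0.2, -0.9]
grip_width: 43.4
finger_force: 30.0
```

```bash
python3 - <<'E'
from h import *
o=bot.get_obs();print(o['tool_pos'],o['grip_width'],o['finger_force']); go([411,290.5],97)
E
```

```text
[410.30896868 290.36604432 245.96018533] 43.41408777344034 29.99980617520805
x 0.0009 y 0.001 z 0.2979
```

Request:
step_arm(deltas=[[0,0,0,0.02,0],[0,0,0,0.05,0],[0,0,0,0.07,0],[0,0,0,0.07,0],[0,0,0,0.05,0],[0,0,0,0.03,0],[0,0,0,0.01,0],[0,0,0,0,0]])

```text
time: 34.75
tool_pos: [410.4, 290.2, 95.8]
tcp_rot: [-3.141, 0.001, 1.029]
contact_force: [0.2, 0.1, -0.9]
grip_width: 44.0
finger_force: 30.0
```

Request:
step_arm(deltas=[[0,0,0,0.003,0],[0,0,0,0.002,0],[0,0,0,0,0],[0,0,0,0,0]])

```text
time: 35.15
tool_pos: [410.6, 291.0, 94.7]
tcp_rot: [3.141, -0.001, 1.031]
contact_force: [0.0, 0.4, -0.1]
grip_width: 43.6
finger_force: 30.0
```

Request:
step_arm(deltas=[[0,0,0,0.003,0],[0,0,0,0.001,0],[0,0,0,0,0],[0,0,0,0,0]])

```text
time: 35.55
tool_pos: [410.4, 290.9, 92.2]
tcp_rot: [3.142, 0.0, 1.031]
contact_force: [0.2, -0.2, -1.4]
grip_width: 43.6
finger_force: 30.0
```

Request:
step_arm(deltas=[[0,0,0,0.001,0],[0,0,0,0,0],[0,0,0,0,0]])

```text
time: 35.85
tool_pos: [410.5, 291.0, 92.0]
tcp_rot: [3.141, -0.0, 1.03]
contact_force: [-1.0, -0.0, 3.3]
grip_width: 43.8
finger_force: 30.0
```

Request:
step_arm(deltas=[[1,0,0,0,0],[1,0,0,0,0],[1,0,0,0,0],[1,0,0,0,0],[1,0,0,0,0],[1,0,0,0,0],[1,0,0,0,0]])

```text
time: 36.55
tool_pos: [410.4, 290.9, 91.7]
tcp_rot: [3.142, -0.0, 1.03]
contact_force: [-1.7, 0.1, -0.8]
grip_width: 90.8
finger_force: 0.0
```

Request:
step_arm(deltas=[[1,0,0,-0.02,0],[1,0,0,-0.05,0],[1,0,0,-0.07,0],[1,0,0,-0.08,0],[1,0,0,-0.08,0],[1,-0.02,0,-0.04,0],[1,-0.02,0,0,0],[1,0,0,0,0]])

```text
time: 37.35
tool_pos: [399.3, 272.9, 262.0]
tcp_rot: [3.141, -0.0, 1.03]
contact_force: [-1.1, -0.0, -0.7]
grip_width: 91.8
finger_force: 0.0
```

```bash
python3 - <<'E'
from h import *
o=bot.get_obs();print(o['tool_pos'],o['time']); snap('wrist','e');snap('scene','es');snap('side','ed')
# numeric check: top heights near each target from point clouds
T=dict(red=(411,290.5),white=(453,358.5),black=(496,426.5),mat=(489,-447),honey=(454,-108),lemon=(623,126))
for f in ['e','es','ed','scene0']:
    P,m,im=cloud(f)
    for n,(x,y) in T.items():
        S=m&(np.hypot(P[...,0]-x,P[...,1]-y)<40)&(P[...,2]>15)&(P[...,2]<125)
        if S.sum()>15:
            Q=P[S];zt=np.percentile(Q[:,2],95);k=Q[:,2]>zt-6;q=Q[k].mean(0)
            print(f,n,S.sum(),zt.round(1),q.round(1),im[S][k].mean(0).round())
E
```

```text
[399.34530543 272.93404599 261.99798786] 37.35
e red 1966 113.0 [411.7 291.4 111.8] [180.  99.  75.]
e white 2046 104.4 [453.6 358.3 103.1] [162. 156. 151.]
e black 1480 111.7 [488.3 414.  110.3] [33. 30. 28.]
e lemon 2029 50.8 [619.  127.5  48.4] [229. 209.  97.]
es red 623 113.8 [409.6 292.1 112. ] [196. 106.  70.]
es white 652 105.5 [451.2 359.2 103.4] [174. 171. 166.]
es black 610 113.5 [493.7 426.9 111.4] [58. 55. 54.]
es mat 70 38.7 [ 469.5 -432.6   36.7] [161.  42.  34.]
es honey 717 111.5 [ 452.3 -105.6  109.3] [188. 190. 193.]
es lemon 321 50.5 [617.4 127.9  48.7] [230. 210.   2.]
ed red 264 114.5 [411.8 287.  112.9] [177. 115.  93.]
ed white 244 106.0 [453.5 353.6 104.3] [164. 163. 157.]
ed black 215 113.0 [496.3 422.2 111.3] [80. 79. 76.]
ed mat 365 53.1 [ 490.5 -449.9   50.6] [185.  58.  47.]
ed honey 568 112.5 [ 455.1 -110.6  110.3] [179. 181. 180.]
ed lemon 159 52.5 [620.2 118.1  50. ] [220. 201.  68.]
scene0 white 540 58.7 [449.8 358.9  56.6] [205.  51.  42.]
scene0 black 19 17.9 [482.3 428.1  16.1] [37. 33. 34.]
scene0 honey 730 111.3 [ 452.5 -105.5  109.3] [187. 190. 192.]
scene0 lemon 315 50.8 [617.4 127.7  48.6] [230. 210.   2.]
```

All three jars stand at full height in their cups, the timer is upright on the mat, and the honey jar and lemon have not moved.

```bash
python3 -c "
from plant import bot
print(bot.close_job())"
```

```text
the job is handed in; nothing more can be done
None
```

The job is handed in: the red, white and black jars stand upright in their matching cups, the timer is upright on the cork mat, and the honey jar and lemon were not moved; the last check used camera depth readings, as the picture views had run out.

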